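# Open the meter test valve to full flow and start the test

## Task

Start a full-flow test on the water-meter rig: with your fingertips push the red valve lever round from the red dot, on past the click at the yellow dot (low flow), until it sits against its stop at the green dot (full flow); only then press the green start button all the way down and let it come back up. Push the lever, do not pinch or grip it, leave the coupling, jar, mug and loose register standing where they are, and finish clear of everything.

Things in the scene. Friction and masses are not known exactly. Their poses are not given: they have to be found in the camera images.
- rig: Water-meter test rig fixed to the bench, yaw varies: blue base plate 180 (x) x 360 (y) x 30 mm high; origin at the centre of its underside on the bench, z up. In its frame: steel pipe along y at x 30 mm; brass meter with black head (80 mm across, top 113 mm above the bench) at x 30, y 60; grey control box 70 x 70 mm, top 95 mm above the bench, at x -50, y 140.
- pivot (a point): Point on the upright axis of the valve lever, 120 mm above the bench (height of the paddle's middle), at the rig's x 30, y -70 mm. Round this axis lies a fixed white index disc 156 mm across, top 90 mm above the bench, whose red, yellow and green dots mark lever angles 0, 0.7 and 1.4 rad.
- paddle (a point): Middle of the lever's upright red paddle, 110 mm from the lever's axis, 120 mm above the bench. The paddle is 30 mm along the arm, 24 mm thick across it, and spans 95 to 145 mm above the bench (8 mm middle rib to 148). The steel arm, 14 mm wide, lies 95 to 101 mm above the bench and reaches in to the axis.
- lever (a joint): Lever angle q, rad: 0 shut (red dot) to 1.4 full flow (green, hard stop); starts shut, at 0. In the rig frame the arm points along (-cos q, -sin q) and the paddle moves along (sin q, -cos q): counter-clockwise from above. A sprung click seats it at 0, 0.7 (yellow) and 1.4: let go below 0.28 it returns to 0, from 0.4 to 1.0 to 0.7, beyond 1.15 it runs on to 1.4 and stays. Needs about 5 N at the paddle.
- start (a joint): Travel of the green start button in m: 0 up, 0.006 fully down; a spring returns it, about 5 N when fully down. It counts as pressed beyond 0.004.
- start_top (a point): Centre of the top of the green start button (30 mm across), on the grey control box at the rig's x -50, y 140 mm; pressed straight down.
- coupling: Loose brass coupling standing on the bench, 52 mm across, 65 mm high; origin at the centre of its underside. Leave it.
- grease: Loose jar with red cap, 56 mm across, 75 mm high; origin at the centre of its underside. Leave it.
- mug: Loose white mug, 72 mm across and 85 mm high, handle at its +y; origin at the centre of its underside. Leave it.
- register: Loose black meter register, 68 mm across, 27 mm high; origin at the centre of its underside. Leave it.

How it is judged:
By the outcome, as a careful person would: the job done as asked, in the order asked, and still so for the second after the job is handed in, with the robot touching nothing.
It also fails if it takes over 48 s, if anything falls off the work surface, if the arm or the gripper's body presses on something with over 40 N, if the wrist force passes 120 N, or if a joint passes its speed limit or range.

## Robot

A 7-joint arm with a two-finger parallel gripper is mounted at the origin on the work surface. World frame = base frame: x ahead of the robot, y to its left, z up, the work surface at z = 0. Lengths are in m, angles in rad, forces in N, time in s.
With the tool pointing down it reaches from about 0.425 to 0.925 m from the base axis. Payload 6.8 kg.
Tool frame: the origin (TCP) lies between the finger pads; the fingertips stand 22 mm ahead of it and the grasp point (between the pads) lies 3 mm ahead of it; z points along the fingers, y is the direction in which the jaws open and shut (so a half turn about z gives the same grasp; the last joint's range is limited). The gripper opens to 85 mm and grips with 20 to 120 N. Pads are 22 mm wide; open, the fingers measure 114 mm over their backs; the gripper's body (76 mm by 85 mm) begins 54 mm behind the grasp point. The pads swing forward as they close: fully open they stand 13 mm farther back than shut.
Start: joints at [1.057, 0.477, 0.022, 1.555, -0.011, 1.109, -0.083], TCP at [0.266, -0.62, 0.253] pointing down, gripper open.
Joint ranges: [-2.96, 2.96], [-0.34, 2.1], [-1.41, 1.46], [0.24, 2.44], [-1.37, 4.51], [0.17, 1.92], [-2.96, 2.96]. Speed limits (rad/s): [2.39, 2.39, 3.14, 3.14, 3.14, 3.14, 3.14].

## Interface

Orientations are given as a unit quaternion [w, x, y, z].
In Python, from station import bot gives the robot as it stands. The module is installed in compiled form; this text tells all that it offers.
- The arm moves only by the tool drive_tool, never from a script. Its argument "series" is one flat list of numbers, 7 for each row, row after row: the opening, from -1 (shut) to 1 (fully open), then the shift along the tool's x, y, z in mm, then the turn, a rotation vector about the tool's x, y, z in rad. In form: [jaw, x, y, z, wx, wy, wz, jaw, x, y, z, wx, wy, wz, ...]. A call has 1 to 12 rows; each row shifts and turns the commanded pose from where the row before left it, along the tool's axes as they then stand; what a row does not reach is not made up. A row lasts 1/8 s, in which the tool goes at most 62.5 mm and 10.7 degrees, less where a joint would pass 70% of its speed; a pose out of reach is approached as far as the arm can. A call with a gripper value outside its range is refused whole. The fingers move at their own pace and stop on an object; "force" is the grip in N (left out, the last holds). Time passes only in rows, so rows that do not move let the fingers close. It gives the time, the measured TCP pose, the force and the opening at its end, in the units of the state.
- bot.get_obs(): the state, without advancing time (a new reading comes with each control period).
- bot.read_camera(name): name is "side" or "top"; returns a dict with "pixels" (420x560x3 uint8, blue, green, red), "camera_matrix" (3x3 intrinsics, pixels), "rvec" (rotation vector, rad) and "tvec" (3), from world to camera coordinates, as OpenCV has them. Camera axes: x right, y down, z forward; pixel columns grow to the right and rows downward; lengths in m; the calibration is good to about 2 mm. A picture is of the moment at which its call begins. There is no depth.
- bot.hand_in(): hands the job in, once; it reports no verdict.
The state is a dict: "t": time; "q": joint angles; "joint_vel": joint speeds; "joint_torque": joint torques, N m; "eef_pos": TCP position; "tool_rot": TCP orientation; "contact_force": force on the tool from outside, world axes, zero at the start; "torque": the same for the moment, N m; "gripper_width": opening from 0.0 (shut) to 1.0 (fully open).
Only numpy, scipy, OpenCV 4.12 (cv2) and the standard library are available. Lean on these libraries where they do the work, as an engineer would, in place of code of your own. Each camera call takes 0.05 s, during which the arm holds its last target. There are 200 camera calls.

## Working session

There is one attempt and no reset: what is moved stays moved. The work goes in short steps, Python scripts to look and compute and a tool call to move; the robot and the scene stay as the last step left them, time stands still between calls to the robot, and variables do not carry over. Pictures are saved under pics/ and viewed, about 8 in all and at most 12, crops included, and the job is handed in when it is done.

Besides the shell and the picture viewer there is one more tool, called after ">>>" in YAML: its name, and indented under it one key for each argument. drive_tool: Moves the arm, as the interface text tells. Its arguments: {"type":"object","properties":{"series":{"type":"array"},"force":{"type":"number"}},"required":["series"]}

```bash
mkdir -p pics; cat > h.py <<'E'
from station import bot
import numpy as np, cv2
def cam(n):
    c=bot.read_camera(n); return c
def ray(c,uv,z):
    K=c["camera_matrix"];R=cv2.Rodrigues(np.array(c["rvec"],float))[0];t=np.array(c["tvec"],float).ravel()
    d=R.T@np.linalg.inv(K)@np.array([uv[0],uv[1],1.]); o=-R.T@t
    return o+d*(z-o[2])/d[2]
def proj(c,p):
    return cv2.projectPoints(np.array(p,float).reshape(-1,1,3),np.array(c["rvec"],float),np.array(c["tvec"],float),np.array(c["camera_matrix"],float),None)[0].reshape(-1,2)
E
python3 - <<'E'
from h import *
for n in("top","side"):
    c=cam(n);cv2.imwrite(f"pics/{n}0.png",c["pixels"])
    R=cv2.Rodrigues(np.array(c["rvec"],float))[0];print(n,-R.T@np.array(c["tvec"]).ravel())
o=bot.get_obs();print({k:np.round(v,3) for k,v in o.items()})
E
```

```text
top [0.3949943  0.05524066 0.95100755]
side [ 0.36903673 -0.76414278  1.01075884]
{'t': np.float64(0.1), 'q': array([ 1.057,  0.478,  0.022,  1.556, -0.012,  1.109, -0.083]), 'joint_vel': array([ 0.001, -0.002,  0.   , -0.004, -0.001,  0.   ,  0.   ]), 'joint_torque': array([ 5.0000e-03, -5.9777e+01,  1.6140e+00, -2.8196e+01,  1.3000e-02,
        5.0000e-03, -0.0000e+00]), 'eef_pos': array([ 0.266, -0.62 ,  0.252]), 'tool_rot': array([-0.001,  0.979,  0.202, -0.   ]), 'contact_force': array([0.167, 0.161, 0.628]), 'torque': array([-0.011,  0.003,  0.038]), 'gripper_width': np.float64(0.998)}
```

View pics/top0.png

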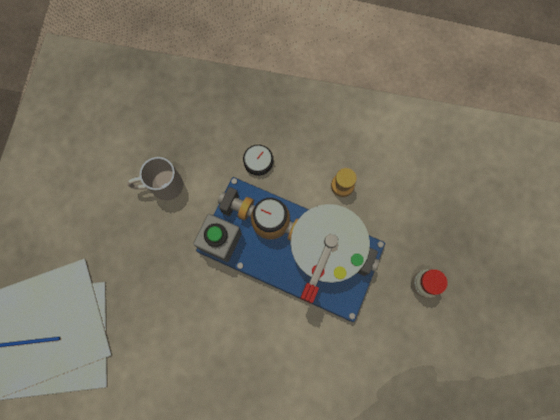

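View pics/side0.png

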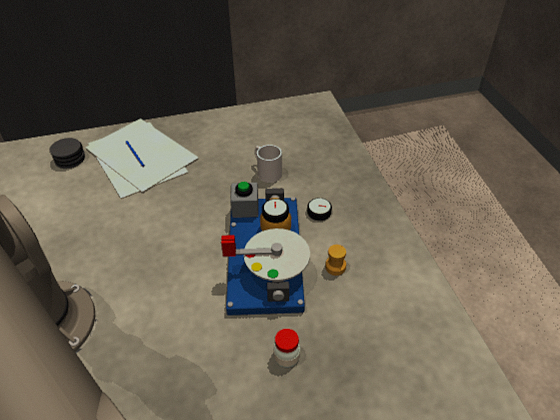

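The top view shows the hub at about (331,241), the paddle at (310,293), the green button at (216,235) and the red, yellow and green dots clockwise of the pipe. The jar is at (432,282), the coupling at (345,180), the register at (258,158) and the mug at (158,175). In the side view the paddle is at (229,246) and the button at (244,188). Next I measure.

```bash
cat >> h.py <<'E'
def blob(c,kind,near,r=30):
    hsv=cv2.cvtColor(c["pixels"],cv2.COLOR_BGR2HSV)
    lo,hi={"green":((45,120,40),(75,255,255)),"red":((0,190,90),(5,255,255)),"white":((25,0,120),(95,60,255))}[kind]
    m=cv2.inRange(hsv,lo,hi); k=np.zeros_like(m);cv2.circle(k,near,r,255,-1);m&=k
    cs=cv2.findContours(m,cv2.RETR_EXTERNAL,cv2.CHAIN_APPROX_NONE)[0]
    return max(cs,key=cv2.contourArea)
def cen(b):
    M=cv2.moments(b);return np.array([M["m10"],M["m01"]])/M["m00"]
def tri(a,ua,b,ub):
    P=[np.array(c["camera_matrix"])@np.c_[cv2.Rodrigues(np.array(c["rvec"],float))[0],np.array(c["tvec"]).ravel()] for c in(a,b)]
    X=cv2.triangulatePoints(*P,np.array(ua,float),np.array(ub,float)).ravel();return X[:3]/X[3]
E
python3 - <<'E'
from h import *
T=cam("top");S=cam("side")
b1=blob(T,"green",(216,235),20);b2=blob(S,"green",(244,188),14)
print("btn px",cen(b1),cen(b2),"tri",tri(T,cen(b1),S,cen(b2)))
for n,c,p,s in(("T",T,(331,243),50),("S",S,(277,254),40)):
    d=blob(c,"white",p,s);e=cv2.fitEllipse(cv2.convexHull(d));print(n,"disc",e,ray(c,e[0],.09))
r1=blob(T,"red",(310,293),14);r2=blob(S,"red",(229,246),16)
print("paddle",cen(r1),ray(T,cen(r1),.145),cen(r2),tri(T,cen(r1),S,cen(r2)))
g=cen(blob(T,"green",(357,260),12));print("greendot",ray(T,g,.09))
# bolts on base plate, z~.032
P=[ray(T,u,.032) for u in((234,181),(381,244),(352,316),(240,266))];print("bolts",np.round(P,3))
for n,u,z in(("coupling",(345,178),.065),("jar",(434,282),.075),("reg",(258,158),.027),("mug",(158,172),.085)):print(n,ray(T,u,z).round(3))
E
```

```text
btn px [214.14516129 233.43225806] [243.21995465 186.10884354] tri [0.52235573 0.21391935 0.10752235]
T disc ((329.9876403808594, 242.3597412109375), (77.48421478271484, 79.0656967163086), 132.1896514892578) [ 0.5519479  -0.01024434  0.09      ]
S disc ((276.4573669433594, 253.8988037109375), (50.9399299621582, 66.05792999267578), 88.61358642578125) [ 0.5497628  -0.01630376  0.09      ]
paddle [nan nan] [nan nan nan] [227.41025641 239.12179487] [nan nan nan]
greendot [ 0.52899994 -0.06709659  0.09      ]
bolts [[ 0.656  0.212  0.032]
 [ 0.579 -0.12   0.032]
 [ 0.423 -0.083  0.032]
 [ 0.479  0.16   0.032]]
coupling [ 0.697 -0.021  0.065]
jar [ 0.516 -0.225  0.075]
reg [0.719 0.172 0.027]
mug [0.63  0.36  0.085]h.py:18: RuntimeWarning: invalid value encountered in divide
  M=cv2.moments(b);return np.array([M["m10"],M["m01"]])/M["m00"]
```

```bash
cat >> h.py <<'E'
from scipy.spatial.transform import Rotation as Ro
PIV=np.array([.552,-.011]);YAW=-.23;BTN=np.array([.522,.213])
def push(q,gap=.0,rad=.106,off=.0265,z=.14):
    a=np.pi+YAW+q;u=np.array([np.cos(a),np.sin(a)]);t=np.array([-u[1],u[0]])
    return [*(PIV+rad*u-(off+gap)*t),z,np.arctan2(t[1],t[0])]
def plan(wps,jaw=-1):
    """wps: (x,y,z,angle of tool y, rows) -> rounded rows"""
    o=bot.get_obs();w=np.array(o["tool_rot"]);y=Ro.from_quat(np.r_[w[1:],w[0]]).apply([0,1,0])
    p=np.array(o["eef_pos"],float);b=np.arctan2(y[1],y[0]);out=[]
    for *g,g4,n in wps:
        p0=p.copy();db0=(g4-b+np.pi)%(2*np.pi)-np.pi;b0=b
        for i in range(1,n+1):
            d=p0+(np.array(g)-p0)*i/n-p;a=b+np.pi/2
            l=np.round(1e3*np.array([d@[np.cos(a),np.sin(a),0],d@[np.sin(a),-np.cos(a),0],-d[2]]))
            wz=round(-(b0+db0*i/n-b),2)
            p=p+1e-3*np.array([l[0]*np.cos(a)+l[1]*np.sin(a),l[0]*np.sin(a)-l[1]*np.cos(a),-l[2]]);b-=wz
            out.append([jaw,*l.astype(int).tolist(),0,0,wz])
    for k in range(0,len(out),12):print(str([float(v) if v%1 else int(v) for r in out[k:k+12] for v in r]).replace(" ",""))
    print(p,np.degrees(b))
E
python3 - <<'E'
from h import *
s=push(0,.025,z=.24)
plan([(.47,-.15,.25,s[3]/2+np.radians(-66.7)/2,12),(*s,6)])
E
```

```text
[-1,31,-29,0,0,0,0.03,-1,30,-30,0,0,0,0.02,-1,30,-31,1,0,0,0.03,-1,28,-32,0,0,0,0.03,-1,28,-32,0,0,0,0.02,-1,27,-34,0,0,0,0.03,-1,26,-33,1,0,0,0.03,-1,25,-35,0,0,0,0.02,-1,24,-35,0,0,0,0.03,-1,23,-36,0,0,0,0.02,-1,23,-36,0,0,0,0.03,-1,21,-37,1,0,0,0.03]
[-1,2,-36,2,0,0,0.05,-1,-1,-35,1,0,0,0.06,-1,-2,-36,2,0,0,0.05,-1,-4,-35,1,0,0,0.05,-1,-6,-35,2,0,0,0.05,-1,-8,-35,2,0,0,0.06]
[0.46042634 0.06340382 0.23970646] -103.41921658304598
```

>>> drive_tool:
  series: [-1,31,-29,0,0,0,0.03,-1,30,-30,0,0,0,0.02,-1,30,-31,1,0,0,0.03,-1,28,-32,0,0,0,0.03,-1,28,-32,0,0,0,0.02,-1,27,-34,0,0,0,0.03,-1,26,-33,1,0,0,0.03,-1,25,-35,0,0,0,0.02,-1,24,-35,0,0,0,0.03,-1,23,-36,0,0,0,0.02,-1,23,-36,0,0,0,0.03,-1,21,-37,1,0,0,0.03]

```text
t: 1.7
eef_pos: [0.4703, -0.1492, 0.2504]
tool_rot: [0.0, 0.999, 0.042, 0.0]
contact_force: [0.8, 0.2, -0.1]
gripper_width: 0.002
```

>>> drive_tool:
  series: [-1,2,-36,2,0,0,0.05,-1,-1,-35,1,0,0,0.06,-1,-2,-36,2,0,0,0.05,-1,-4,-35,1,0,0,0.05,-1,-6,-35,2,0,0,0.05,-1,-8,-35,2,0,0,0.06,-1,0,0,0,0,0,0,-1,0,0,0,0,0,0]

```text
t: 2.7
eef_pos: [0.4606, 0.0624, 0.2402]
tool_rot: [0.0, 0.993, -0.117, -0.0]
contact_force: [0.7, -0.2, 0.2]
gripper_width: -0.002
```

```bash
python3 - <<'E'
from h import *
S=cam("side");o=bot.get_obs();print(o["eef_pos"],o["tool_rot"],o["gripper_width"],o["t"])
cv2.imwrite("pics/s1.png",cv2.resize(S["pixels"][130:330,100:370],None,fx=2.5,fy=2.5))
plan([(*push(0,.025),5)])
E
```

```text
[0.46061435 0.06194392 0.24021058] [ 2.98449092e-04  9.93089444e-01 -1.17359530e-01 -8.74072318e-05] -0.0027348021000057664 2.75
[-1,0,0,20,0,0,0,-1,0,-1,20,0,0,0,-1,0,0,20,0,0,0,-1,0,0,20,0,0,0,-1,0,0,20,0,0,-0.01]
[0.46084745 0.06291637 0.14021058] -102.90651690838423
```

View pics/s1.png

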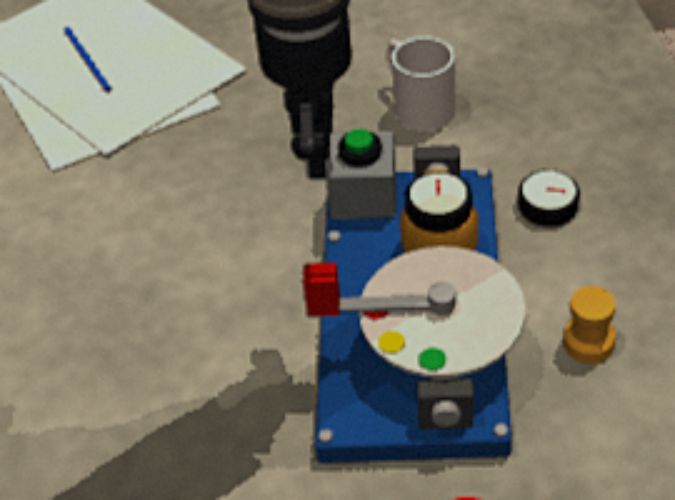

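The closed fingers hang clear between the control box and the paddle, with the tips at crop (317,175), full-image (227,200). The lever is still at red. I'm descending now.

>>> drive_tool:
  series: [-1,0,0,20,0,0,0,-1,0,-1,20,0,0,0,-1,0,0,20,0,0,0,-1,0,0,20,0,0,0,-1,0,0,20,0,0,-0.01,-1,0,0,0,0,0,0]

```text
t: 3.5
eef_pos: [0.46, 0.0626, 0.1392]
tool_rot: [0.001, 0.994, -0.113, -0.001]
contact_force: [-0.2, 0.6, 1.1]
gripper_width: 0.0
```

```bash
python3 - <<'E'
from h import *
o=bot.get_obs();print(o["eef_pos"],o["t"],o["contact_force"])
S=cam("side")
print(proj(S,[[.4606,.062,.24-k] for k in(.022,.035)]))
cv2.imwrite("pics/s2.png",cv2.resize(S["pixels"][160:290,170:330],None,fx=4,fy=4))
plan([(*push(0,0),4),*[(*push(q,0),1) for q in np.arange(.05,1.401,.05)]])
E
```

```text
[0.45995768 0.06257832 0.1392351 ] 3.5 [-0.18913948  0.61372204  1.10444217]
[[227.6997697  199.04937061]
 [228.19440046 203.22645534]]
[-1,0,6,0,0,0,0,-1,0,6,0,0,0,0,-1,0,7,0,0,0,0,-1,0,6,0,0,0,0,-1,-1,5,0,0,0,-0.05,-1,-2,5,0,0,0,-0.05,-1,-1,6,0,0,0,-0.05,-1,-1,5,0,0,0,-0.05,-1,-1,5,0,0,0,-0.05,-1,-2,6,0,0,0,-0.05,-1,-1,5,0,0,0,-0.05,-1,-1,5,0,0,0,-0.05]
[-1,-1,6,0,0,0,-0.05,-1,-1,5,0,0,0,-0.05,-1,-2,5,0,0,0,-0.05,-1,-1,6,0,0,0,-0.05,-1,-1,5,0,0,0,-0.05,-1,-1,5,0,0,0,-0.05,-1,-1,6,0,0,0,-0.05,-1,-2,5,0,0,0,-0.05,-1,-1,5,0,0,0,-0.05,-1,-1,6,0,0,0,-0.05,-1,-1,5,0,0,0,-0.05,-1,-2,5,0,0,0,-0.05]
[-1,-1,6,0,0,0,-0.05,-1,-1,5,0,0,0,-0.05,-1,-1,5,0,0,0,-0.05,-1,-1,6,0,0,0,-0.05,-1,-2,5,0,0,0,-0.05,-1,-1,5,0,0,0,-0.05,-1,-1,6,0,0,0,-0.05,-1,-1,5,0,0,0,-0.05]
[ 0.48645147 -0.09816613  0.14012919] -22.731007734632875
```

View pics/s2.png

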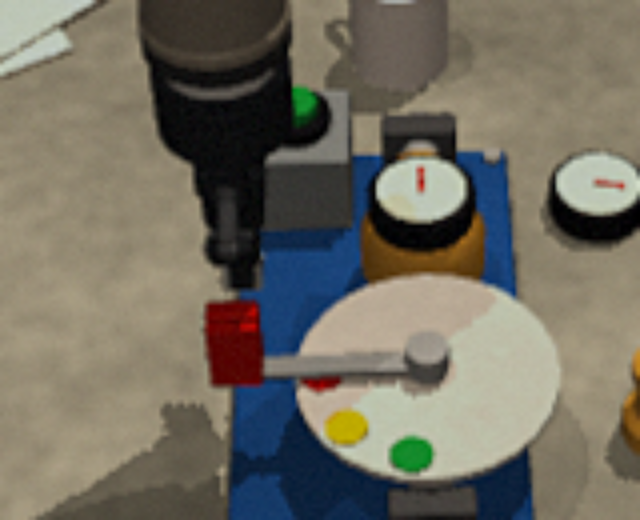

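The tips are at about z 0.118, 22 mm below the TCP, and aligned behind the paddle (crop (240,285) tip, (235,340) paddle). I'm starting the push.

>>> drive_tool:
  series: [-1,0,6,0,0,0,0,-1,0,6,0,0,0,0,-1,0,7,0,0,0,0,-1,0,6,0,0,0,0,-1,-1,5,0,0,0,-0.05,-1,-2,5,0,0,0,-0.05,-1,-1,6,0,0,0,-0.05,-1,-1,5,0,0,0,-0.05,-1,-1,5,0,0,0,-0.05,-1,-2,6,0,0,0,-0.05,-1,-1,5,0,0,0,-0.05,-1,-1,5,0,0,0,-0.05]

```text
t: 5.05
eef_pos: [0.4433, -0.0018, 0.1405]
tool_rot: [0.0, 0.996, 0.089, 0.0]
contact_force: [0.5, 0.2, 0.8]
gripper_width: -0.002
```

```bash
python3 - <<'E'
from h import *
o=bot.get_obs();print(o["eef_pos"],o["t"],o["contact_force"],push(.4))
S=cam("side")
cv2.imwrite("pics/s3.png",cv2.resize(S["pixels"][160:290,170:330],None,fx=4,fy=4))
E
```

```text
[ 0.44328611 -0.00178795  0.14045055] 5.05 [0.45561544 0.18830252 0.79340789] [np.float64(0.44304468245731127), np.float64(-0.0028153326779981926), 0.14, np.float64(-1.4007963267948969)]
```

View pics/s3.png

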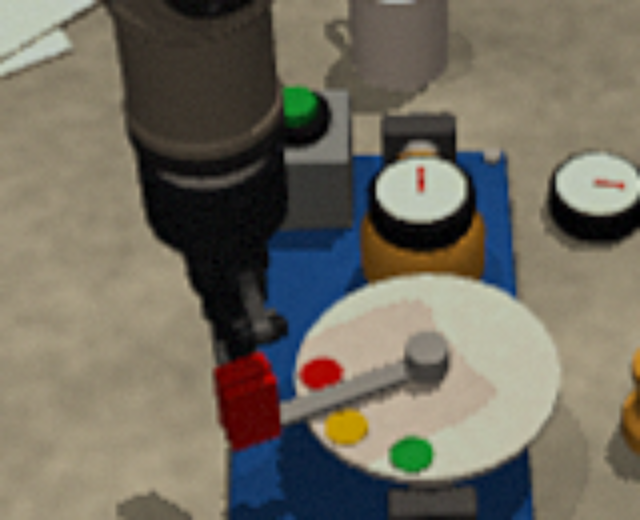

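The lever has moved to between red and yellow, with the paddle at crop (247,400) ahead of the tips. I'm continuing.

>>> drive_tool:
  series: [-1,-1,6,0,0,0,-0.05,-1,-1,5,0,0,0,-0.05,-1,-2,5,0,0,0,-0.05,-1,-1,6,0,0,0,-0.05,-1,-1,5,0,0,0,-0.05,-1,-1,5,0,0,0,-0.05,-1,-1,6,0,0,0,-0.05,-1,-2,5,0,0,0,-0.05,-1,-1,5,0,0,0,-0.05,-1,-1,6,0,0,0,-0.05,-1,-1,5,0,0,0,-0.05,-1,-2,5,0,0,0,-0.05]

```text
t: 6.6
eef_pos: [0.457, -0.0638, 0.1403]
tool_rot: [-0.001, 0.925, 0.379, -0.0]
contact_force: [-1.0, 4.7, 0.8]
gripper_width: 0.001
```

>>> drive_tool:
  series: [-1,-1,6,0,0,0,-0.05,-1,-1,5,0,0,0,-0.05,-1,-1,5,0,0,0,-0.05,-1,-1,6,0,0,0,-0.05,-1,-2,5,0,0,0,-0.05,-1,-1,5,0,0,0,-0.05,-1,-1,6,0,0,0,-0.05,-1,-1,5,0,0,0,-0.05,-1,0,0,0,0,0,0]

```text
t: 7.72
eef_pos: [0.4868, -0.0972, 0.1402]
tool_rot: [-0.0, 0.833, 0.554, -0.0]
contact_force: [0.8, 0.9, 0.1]
gripper_width: 0.001
```

```bash
python3 - <<'E'
from h import *
o=bot.get_obs();print(o["eef_pos"],o["t"],o["contact_force"],push(1.4))
S=cam("side")
cv2.imwrite("pics/s4.png",cv2.resize(S["pixels"][160:290,170:330],None,fx=4,fy=4))
E
```

```text
[ 0.48683538 -0.09724677  0.14021511] 7.725 [0.79238596 0.86312574 0.090683  ] [np.float64(0.48624403062332), np.float64(-0.09826054372586226), 0.14, np.float64(-0.4007963267948968)]
```

View pics/s4.png

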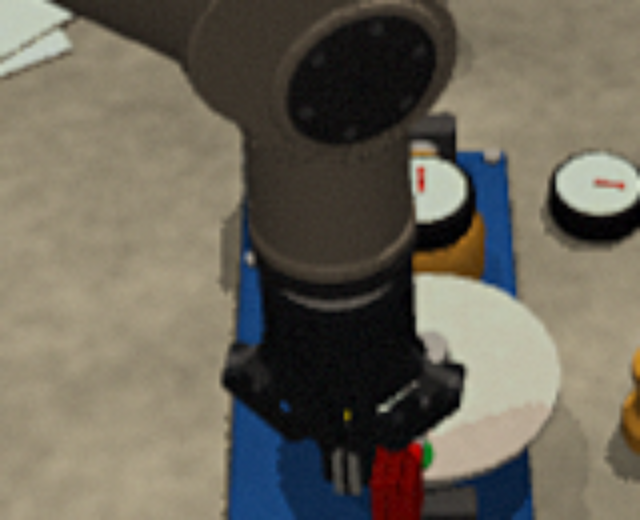

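The paddle at crop (398,480) hides most of the green dot, and the fingers no longer press it. I'll nudge forward gently to feel the stop.

>>> drive_tool:
  series: [-1,0,3,0,0,0,0,-1,0,3,0,0,0,0,-1,0,0,0,0,0,0]

```text
t: 8.15
eef_pos: [0.4876, -0.0975, 0.1395]
tool_rot: [-0.003, 0.832, 0.555, -0.004]
contact_force: [-15.4, 6.8, 12.7]
gripper_width: 0.001
```

There is firm resistance: about 17 N while the tool moved only 1 mm of the 6 commanded, so the lever is on its stop. I'll back off, rise and check.

>>> drive_tool:
  series: [-1,0,-10,0,0,0,0,-1,0,-12,0,0,0,0,-1,0,-12,0,0,0,0,-1,0,0,-20,0,0,0,-1,0,0,-30,0,0,0,-1,0,0,-30,0,0,0,-1,0,0,-30,0,0,0,-1,0,0,0,0,0,0]

```text
t: 9.15
eef_pos: [0.4622, -0.0863, 0.2524]
tool_rot: [0.002, 0.832, 0.554, 0.002]
contact_force: [0.2, 1.3, -0.2]
gripper_width: 0.001
```

```bash
python3 - <<'E'
from h import *
o=bot.get_obs();print(o["eef_pos"],o["t"],o["contact_force"])
plan([(.45,.05,.23,np.radians(-66),5),(*BTN,.20,np.radians(-66),6),(*BTN,.145,np.radians(-66),4)])
E
```

```text
[ 0.46218581 -0.08627124  0.2524479 ] 9.15 [ 0.19531943  1.2868303  -0.1903695 ]
[-1,24,-13,4,0,0,0.15,-1,22,-16,5,0,0,0.15,-1,20,-19,4,0,0,0.15,-1,16,-22,5,0,0,0.16,-1,12,-25,4,0,0,0.15,-1,22,-20,5,0,0,0,-1,22,-20,5,0,0,0,-1,22,-20,5,0,0,0,-1,22,-20,5,0,0,0,-1,22,-20,5,0,0,0,-1,22,-20,5,0,0,0,-1,0,0,14,0,0,0]
[-1,0,0,14,0,0,0,-1,0,0,14,0,0,0,-1,0,0,13,0,0,0]
[0.5218738  0.21319646 0.1454479 ] -66.20298894158864
```

>>> drive_tool:
  series: [-1,24,-13,4,0,0,0.15,-1,22,-16,5,0,0,0.15,-1,20,-19,4,0,0,0.15,-1,16,-22,5,0,0,0.16,-1,12,-25,4,0,0,0.15,-1,22,-20,5,0,0,0,-1,22,-20,5,0,0,0,-1,22,-20,5,0,0,0,-1,22,-20,5,0,0,0,-1,22,-20,5,0,0,0,-1,22,-20,5,0,0,0,-1,0,0,0,0,0,0]

```text
t: 10.65
eef_pos: [0.5198, 0.2153, 0.1969]
tool_rot: [-0.001, 0.978, 0.208, -0.001]
contact_force: [0.0, -0.4, -0.8]
gripper_width: -0.002
```

```bash
python3 - <<'E'
from h import *
o=bot.get_obs();print(o["eef_pos"],o["tool_rot"],o["t"],o["contact_force"])
S=cam("side");T=cam("top")
cv2.imwrite("pics/s5.png",np.hstack([cv2.resize(c["pixels"][a:a+170,b:b+130],None,fx=3,fy=3) for c,a,b in((S,140,200),(T,180,270))]))
r=blob(S,"red",(280,285),45);g=cen(r);print("paddle px",g,"z.12:",ray(S,g,.12))
for q in(.7,1.2,1.3,1.4):
    a=np.pi+YAW+q;print(q,(PIV+.11*np.array([np.cos(a),np.sin(a)])).round(3),proj(S,[*(PIV+.11*np.array([np.cos(a),np.sin(a)])),.12]))
E
```

```text
[0.51984198 0.21534461 0.19691688] [-7.10029531e-04  9.78149111e-01  2.07901809e-01 -8.06625826e-04] 10.65 [ 0.00421452 -0.36218698 -0.79548991]
paddle px [268.96351575 275.90713101] z.12: [ 0.51242052 -0.09632615  0.12      ]
0.7 [ 0.454 -0.061] [[239.18278944 269.17424471]]
1.2 [ 0.49  -0.102] [[259.40774882 280.08992992]]
1.3 [ 0.499 -0.107] [[264.26702754 281.22339872]]
1.4 [ 0.509 -0.112] [[269.27401638 281.95885273]]
```

View pics/s5.png

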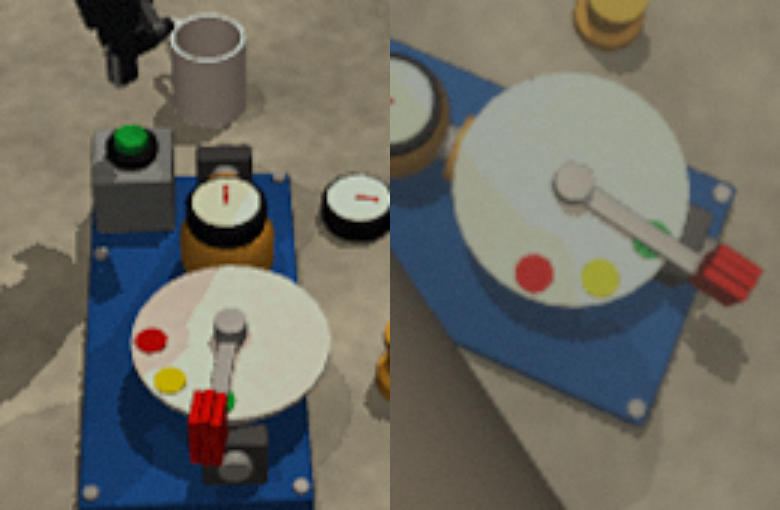

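The lever lies over the green dot: paddle centroid column 269.0 against 269.3 predicted for q = 1.4. The tool hovers above the button at crop (130,140). I'm descending to just above it.

>>> drive_tool:
  series: [-1,1,3,16,0,0,0,-1,0,0,16,0,0,0,-1,0,0,14,0,0,0,-1,0,0,12,0,0,0,-1,0,0,0,0,0,0]

```text
t: 11.38
eef_pos: [0.5223, 0.2106, 0.1393]
tool_rot: [0.0, 0.978, 0.206, -0.001]
contact_force: [0.6, -0.1, 0.8]
gripper_width: -0.001
```

>>> drive_tool:
  series: [-1,0,0,3,0,0,0,-1,0,0,2,0,0,0,-1,0,0,2,0,0,0,-1,0,0,0,0,0,0]

```text
t: 11.88
eef_pos: [0.5229, 0.2111, 0.1336]
tool_rot: [-0.0, 0.978, 0.206, 0.0]
contact_force: [-0.6, -0.3, 4.8]
gripper_width: 0.004
```

>>> drive_tool:
  series: [-1,0,0,2,0,0,0,-1,0,0,1,0,0,0,-1,0,0,0,0,0,0]

```text
t: 12.25
eef_pos: [0.523, 0.2112, 0.1328]
tool_rot: [0.001, 0.978, 0.206, 0.001]
contact_force: [-7.6, -4.3, 23.9]
gripper_width: -0.002
```

>>> drive_tool:
  series: [-1,0,0,2,0,0,0,-1,0,0,1,0,0,0,-1,0,0,0,0,0,0]

```text
t: 12.62
eef_pos: [0.5231, 0.2113, 0.1323]
tool_rot: [0.001, 0.978, 0.206, 0.001]
contact_force: [-15.4, -8.7, 45.9]
gripper_width: -0.001
```

The press is bottomed out: about 5 N at the end of travel, then a hard stop. I'm releasing straight up and retreating clear.

>>> drive_tool:
  series: [-1,0,0,-6,0,0,0,-1,0,0,-10,0,0,0,-1,0,0,-20,0,0,0,-1,0,0,-30,0,0,0,-1,0,0,-30,0,0,0,-1,0,0,-30,0,0,0,-1,-20,10,-10,0,0,0,-1,-30,10,0,0,0,0,-1,0,0,0,0,0,0,-1,0,0,0,0,0,0]

```text
t: 13.88
eef_pos: [0.4856, 0.1727, 0.2639]
tool_rot: [-0.0, 0.978, 0.206, 0.001]
contact_force: [0.5, -0.6, -0.0]
gripper_width: -0.004
```

```bash
python3 - <<'E'
from h import *
o=bot.get_obs();print(o["eef_pos"],o["t"],o["contact_force"])
S=cam("side");T=cam("top")
b=cen(blob(S,"green",(244,188),14));print("btn side px",b)
r=blob(S,"red",(280,285),45);print("paddle px",cen(r))
cv2.imwrite("pics/s6.png",np.hstack([cv2.resize(c["pixels"][a:a+240,b:b+190],None,fx=2,fy=2) for c,a,b in((S,140,190),(T,130,270))]))
E
```

```text
[0.48558101 0.17271097 0.26391707] 13.875 [ 0.45076048 -0.62493613 -0.01470067]
btn side px [243.20357942 186.16778523]
paddle px [269.02627258 275.80952381]
```

View pics/s6.png

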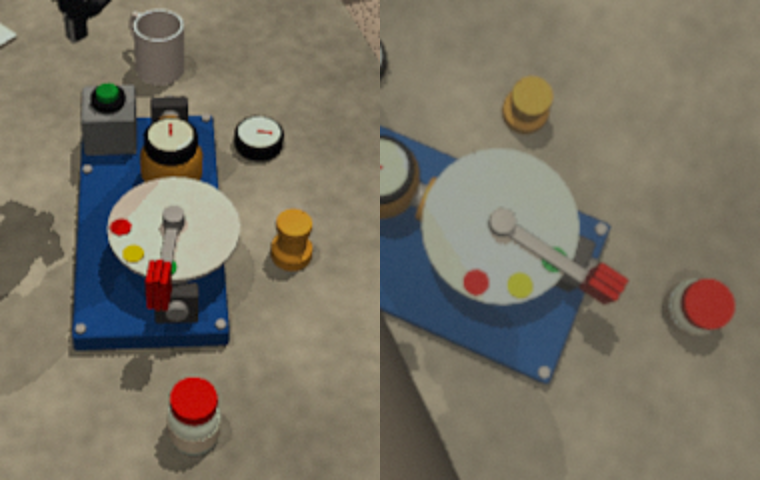

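The lever is on green (crop (158,285)). The button is back up, with the same pixel centroid as before the press. The jar, coupling, mug and register are where they were, and the arm is clear.

```bash
python3 -c "
from station import bot
print(bot.hand_in())"
```

```text
the job is handed in; nothing more can be done
None
```

The job is done and handed in at about 13.9 s of robot time. With the fingers shut I pushed the lever from red, past yellow, to its stop at green. Only then did I press the green button to the bottom and let it come back up.

**Lever:** A gentle nudge at green met about 17 N with almost no movement, so it was against its stop. In the last side view the paddle's column was 269.0, against 269.3 predicted for 1.4 rad. Its row was about 6 px off the prediction (275.8 against 282.0); I did not look into why.

**Button:** Resistance was about 5 N near the end of travel, then a hard stop. I pressed on to about 49 N at the fingertips, more than was needed, but below the 120 N wrist limit. Afterwards its pixel position matched the one before the press to within 0.1 px.

**Button height:** I first measured its top at 107.5 mm, but the fingertips met it at about 117 mm. I went down in small steps there and relied on the force.

**Finish:** The jar, coupling, mug and register looked unmoved in the last picture (checked by eye only). The arm was clear, with the contact force reading under 1 N.

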